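Hold the garnish box's lid open for the cook

ROBOT

A 6-joint arm with a two-finger parallel gripper is mounted at the origin on a cart in front of the work surface, level with it; the furniture and walls round the work are solid. World frame = base frame: x ahead of the robot, y to its left, z up, the work surface at z = 0. Lengths are in m, angles in degrees, forces in N, time in s.
With the tool pointing down it reaches from about 0.4 to 0.825 m from the base axis. Payload 7 kg.
Tool frame: the origin (TCP) lies between the finger pads; the fingertips stand 25 mm ahead of it and the grasp point (between the pads) lies 6 mm ahead of it; z points along the fingers, y is the line along which they close (so a half turn about z gives the same grasp; the last joint's range is limited). The gripper opens to 88 mm and grips with 3 to 60 N. Pads are 19 mm wide; open, the fingers measure 130 mm over their backs; the gripper's body (78 mm by 193 mm) begins 47 mm behind the grasp point.
Start: joints at [90.877, 20.546, 0.682, 0, -70.136, -16.507], TCP at [0.182, 0.65, 0.252] pointing down, gripper open.
Joint ranges: [-176.03, 176.03], [-82.01, 121.73], [-58.28, 71.71], [-173.87, 95.51], [-174.79, -0.11], [-173.66, 173.66]. Speed limits (degrees/s): [136.94, 136.94, 172.46, 180, 180, 180].

INTERFACE

Orientations are given as [roll, pitch, yaw] about the fixed x, y, z axes, in that order (R = Rz(yaw) Ry(pitch) Rx(roll)).
In Python, from plant import ctrl, vision gives the robot as it stands (ctrl), with the cameras (vision).
- The arm moves only by the tool move_tool, called after ">>>" by a JSON object that holds its "method" and its "body". Schema: {"type":"object","properties":{"steps":{"type":"object","properties":{"segments":{"type":"array","items":{"type":"array","items":{"type":"number"},"minItems":5,"maxItems":5},"minItems":1,"maxItems":8}},"additionalProperties":false,"required":["segments"]},"only":{"type":"string"},"quiet":{"type":"boolean"},"lines":{"type":"string"}},"required":["steps"],"additionalProperties":false}. steps is an object whose key "segments" holds a list of rows, 1 to 8 of them, each of 5 numbers: dx, dy, dz in m, then a turn about the tool's z in degrees, then the finger opening in m; each row is the pose to reach, as a shift and turn from the pose commanded when the call began, along the tool's axes at that moment; what a row does not reach only later rows make up. A row lasts 1/8 s, in which the tool goes at most 0.0625 m and 10.7 degrees, less where a joint would pass 70% of its speed; a pose out of reach is approached as far as the arm can. The fingers move at their own pace and stop on an object; the grip force is fixed at half the most. Time passes only in rows, so rows that do not move let the fingers close. The tool returns the time, the measured TCP pose, the force, the opening and the grip force at its end. only (a regular expression) keeps the lines of the reply that match it, lines (a string "A,B") keeps lines A to B, and quiet returns only ok. Input that does not fit is refused with a message, and nothing moves.
- ctrl.get_obs(): the state, without advancing time (a new reading comes with each control period).
- vision.snapshot(name): name is "scene" or "side" or "wrist"; returns a dict with "frame" (420x560x3 uint8, red, green, blue), "z_map" (420x560 float32, m along the optical axis (not along the pixel's ray), 0 where there is no reading), "fovy" (degrees; the focal length in pixels is half the picture's height over the tangent of half this angle, whatever the lens; pixels are square), "cx", "cy" (the principal point, pixels), "R" (3x3) and "t" (3): a world point X has camera coordinates R X + t; the wrist camera has in their place "T_tool_cam" (4x4, takes a point from camera to tool coordinates, whose origin is the TCP and whose axes are the flange's). Camera axes: x right, y down, z forward; pixel columns grow to the right and rows downward; lengths in m; the calibration is good to about 2 mm. A picture is of the moment at which its call begins: read the wrist's pose just before it.
- ctrl.close_job(): hands the job in; it is judged then, once.
The state is a dict: "clock": time; "joint_pos": joint angles; "qvel": joint speeds; "tau": joint torques, N m; "tool_pos": TCP position; "orientation": TCP orientation; "force": force on the tool from outside, world axes, zero at the start; "moment": the same for the moment, N m; "opening": finger opening in m; "gripper_force": force on a finger pad.
Only numpy, scipy, OpenCV 4.12 (cv2) and the standard library are available. Lean on these libraries where they do the work, as an engineer would, in place of code of your own. Each camera call takes 0.05 s, during which the arm holds its last target. There are 200 camera calls.

TASK

Squeeze the sprung catch on the front grip of the closed steel garnish box fully in so that its bolt lets go, then lift the lid smoothly to 60 degrees from closed and finish still holding it there: the hinge has no stay, the lid would fall shut, and at 60 degrees the drips run back into the box while the cook reaches in. Do not let the lid drop or throw it right back, and leave the other things on the worktop where they are.

Things in the scene. Friction and masses are not known exactly. Their poses are not given: they have to be found in the camera images.
- holding_box: Low steel garnish box with a steel lid, fixed on the worktop, 176 mm deep (its x) by 284 mm wide (its y), 94 mm high without the lid; origin at the centre of its underside; -x is its front, where the grip sticks out, +x the hinged back; z up. Carrying handles stand out 26 mm from its short sides. It faces the robot within 0.3 rad
- lid_grip (a point): Middle of the grip on the lid's front edge, moving with the lid; shut, its axes are the box's. A black block 34 mm long (x), 26 wide, 26 high, 41 mm in front of the box wall and 94 mm above the worktop when shut. Left (+y) a fixed round cheek, right (-y) the catch button: discs of 25 mm diameter facing along y
- catch_face (a point): Centre of the catch button's round outer face (steel, on the grip's right, 25 mm from lid_grip when out, 17 mm when in). The fixed cheek's face is 25 mm from lid_grip, so the pinch, from above along y, is 50 mm wide with the button out and 42 mm with it in; the pads can turn on the round faces as the lid turns
- lid_hinge (a point): Middle of the hinge axis along the box's back rim; the axis runs along the box's y. lid_grip swings about it at a radius of 217 mm, exactly level with it when shut, and lies 4 mm to the right (-y) of it
- lid (a joint): Opening angle of the lid in rad: 0 shut, 1.047 is 60 degrees, stop at 1.75. The lid weighs about 0.7 kg, turns freely and falls shut below 90 degrees; 3 to 5 N at the grip lifts it
- catch (a joint): How far the catch button is pushed in, in m: 0 out, 0.008 at its stop. The spring takes 2.5 N to start and 8 N at the stop, and pushes it out again when let go. The bolt lies under a hooked plate on the box's front and frees the lid at about 0.005; until then the lid cannot rise
- tongs: Bystander, not to be moved: steel tongs 237 mm long lying left of the box
- spoon: Bystander, not to be moved: tasting spoon 192 mm long lying right of the box
- cruet: Bystander, not to be moved: dark green oil bottle with a pourer, 276 mm high, right rear
- rest_cup: Bystander, not to be moved: empty steel cup, 69 mm wide, 98 mm high, right
- tin: Bystander, not to be moved: white spice shaker 94 mm high, right
- lemon: Bystander, not to be moved: lemon on the white cutting board at the left
- scraper: Bystander, not to be moved: bench scraper on the cutting board at the left

How it is judged (in metres and radians):
On the way, in this order (a step that is already met when the one before it is completed fails the run):
1. the catch is squeezed fully in while the lid is still shut (value of joint catch above 0.006 m and value of joint lid below 0.06 rad), for 0.1 s.
2. the lid is lifted clear by the fingers (value of joint lid above 0.3 rad and contact force between the fingers and holding_box above 0.5 N), for 0.1 s.
At the end, for the whole second after the job is handed in: The lid stands still at 60 degrees, give or take 5, and the fingers are holding it there (value of joint lid between 0.96 and 1.135 rad and velocity of joint lid between -0.1 and 0.1 rad/s and contact force between the fingers and holding_box above 0.5 N); the arm keeps its last pose, push and grip.
It fails at once if the lid was let drop (velocity of joint lid below -1.5 rad/s).
It fails at once if the lid was thrown right back (value of joint lid above 1.45 rad).
It fails at once if a bystander was moved (distance of any of tongs, spoon, cruet, rest_cup, tin, lemon, scraper from where it was at the start of the episode above 0.03 m).
It also fails if it takes over 38 s, if anything falls off the work surface, if the arm or the gripper's body presses on something with over 40 N, if the wrist force passes 120 N, or if a joint passes its speed limit or range.

## Working session

There is one attempt and no reset: what is moved stays moved. The work goes in short steps, Python scripts to look and compute and a tool call to move; the robot and the scene stay as the last step left them, time stands still between calls to the robot, and variables do not carry over. Pictures are saved under pics/ and viewed, at most 10 in all, crops included, and the job is handed in when it is done.

```bash
ls; mkdir -p pics; python3 - <<'E'
from plant import ctrl, vision
import cv2,numpy as np,pickle
o=ctrl.get_obs();print(o)
for n in("scene","side"):
    s=vision.snapshot(n);pickle.dump(s,open(n+'.pkl','wb'))
    cv2.imwrite(f'pics/{n}0.png',s['frame'][:,:,::-1]);print(n,s['fovy'],s['cx'],s['cy'],s['R'],s['t'])
E
```

```text
pics
plant.py
{'clock': 0.0, 'joint_pos': array([ 9.08758384e+01,  2.05921091e+01,  6.33974482e-01, -1.81342780e-02,
       -7.01366231e+01, -1.65062372e+01]), 'qvel': array([ 0.02810169, -0.00774432,  0.04123717,  0.00830333, -0.04498855,
        0.03425064]), 'tau': array([-4.08408696e-04, -5.82718670e+01,  2.93047410e+01,  6.99748859e+00,
        6.86637824e-03, -1.49787202e-04]), 'tool_pos': array([0.1817866 , 0.64959766, 0.25062282]), 'orientation': array([ 1.79904304e+02, -1.05800383e-02, -1.56365657e+01]), 'force': array([0.27296412, 0.41105327, 0.76924422]), 'moment': array([0.02982538, 0.01395338, 0.03040761]), 'gripper_force': 0.0, 'opening': 0.08779324655321388}
scene 44.92539185580324 275.7773632814246 222.61319655237236 [[-0.64414971 -0.76488683  0.00439149]
 [-0.35105871  0.2905336  -0.89013932]
 [ 0.67957997 -0.57492465 -0.45566732]] [0.43419545 0.25243762 1.42496133]
side 54.20172770142841 291.33882202216 219.90726328630996 [[ 0.82535745 -0.56426827  0.01965721]
 [-0.3522804  -0.54186487 -0.76307338]
 [ 0.44122965  0.62288344 -0.64601286]] [-0.44013961  0.30985576  1.04318432]
```

View pics/scene0.png

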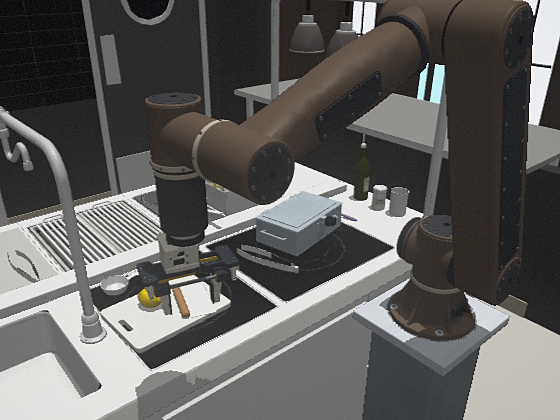

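View pics/side0.png

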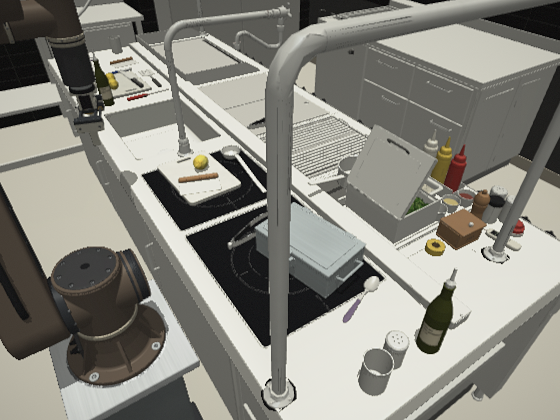

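The scene view shows the box at about (300,222) with its dark grip at (333,221). In the side view the box is around (310,247), and the post at x≈278 partly hides its front. Next I measure both from depth and rays.

```bash
cat > h.py <<'E'
import numpy as np,cv2,pickle
def cloud(s,T=None):
    h,w=s['z_map'].shape;f=h/2/np.tan(np.radians(s['fovy'])/2)
    v,u=np.mgrid[:h,:w];z=s['z_map'].astype(float)
    P=np.stack([(u-s['cx'])/f*z,(v-s['cy'])/f*z,z],-1)
    P=(P-s['t'])@s['R'] if T is None else P@T[:3,:3].T+T[:3,3]
    P[z==0]=np.nan
    return P
E
python3 - <<'E'
from h import *
np.set_printoptions(precision=4,suppress=True)
for n,bb in(("scene",(250,345,185,262)),("side",(225,370,195,300))):
    s=pickle.load(open(n+'.pkl','rb'));P=cloud(s)
    x0,x1,y0,y1=bb;Q=P[y0:y1,x0:x1].reshape(-1,3);C=s['frame'][y0:y1,x0:x1].reshape(-1,3).astype(int)
    Q0=Q[np.isfinite(Q[:,0])];print(n,'z hist',np.histogram(Q0[:,2],np.arange(-.02,.2,.01)))
    t=Q[(Q[:,2]>.088)&(Q[:,2]<.125)]
    print('top',len(t),np.median(t,0),cv2.minAreaRect(t[:,:2].astype(np.float32)),cv2.boxPoints(cv2.minAreaRect(t[:,:2].astype(np.float32))))
    d=(C.max(1)<60)&(Q[:,2]>.06)&(Q[:,2]<.13)
    print('dark',d.sum(),np.nanmin(Q[d],0),np.nanmax(Q[d],0),np.nanmedian(Q[d],0))
s=pickle.load(open('scene.pkl','rb'));a=s['frame'][180:270,240:360,::-1]
b=pickle.load(open('side.pkl','rb'))['frame'][190:310,220:380,::-1]
cv2.imwrite('pics/c.png',np.hstack([cv2.resize(a,(400,300),interpolation=2),cv2.resize(b,(400,300),interpolation=2)]))
E
```

```text
scene z hist (array([   0, 1034, 1094,  413,  356,  682,  155,  140,  247,  217,  228,
        382, 1714,    4,    0,    0,    0,    0,    0,    0,    0]), array([-0.02, -0.01,  0.  ,  0.01,  0.02,  0.03,  0.04,  0.05,  0.06,
        0.07,  0.08,  0.09,  0.1 ,  0.11,  0.12,  0.13,  0.14,  0.15,
        0.16,  0.17,  0.18,  0.19]))
top 2151 [ 0.5546 -0.0127  0.103 ] ((0.5516955256462097, -0.0326501727104187), (0.2384578287601471, 0.3010495901107788), 12.709188461303711) [[ 0.4023  0.088 ]
 [ 0.4685 -0.2057]
 [ 0.7011 -0.1533]
 [ 0.6349  0.1404]]
dark 87 [ 0.4326 -0.0749  0.0826] [ 0.4671 -0.0259  0.1102] [ 0.4452 -0.0463  0.1004]
side z hist (array([   1, 1756, 4032,  495,  418, 1399,  240,  234,  343,  284,  261,
        311, 3145,   11,   10,    0,    0,    0,    0,    0,    0]), array([-0.02, -0.01,  0.  ,  0.01,  0.02,  0.03,  0.04,  0.05,  0.06,
        0.07,  0.08,  0.09,  0.1 ,  0.11,  0.12,  0.13,  0.14,  0.15,
        0.16,  0.17,  0.18,  0.19]))
top 3526 [ 0.5841 -0.0696  0.1042] ((0.651175856590271, -0.008987277746200562), (0.3932702839374542, 0.28911590576171875), 13.493043899536133) [[ 0.4262  0.0857]
 [ 0.4937 -0.1954]
 [ 0.8761 -0.1037]
 [ 0.8087  0.1775]]
dark 1 [ 0.6853 -0.1458  0.0857] [ 0.6853 -0.1458  0.0857] [ 0.6853 -0.1458  0.0857]
```

View pics/c.png

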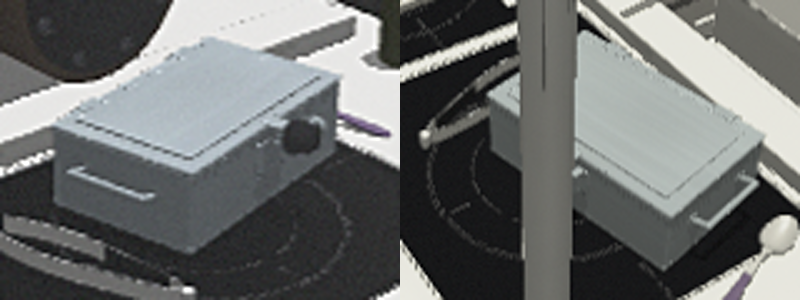

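```bash
cat >> h.py <<'E'
from scipy.spatial.transform import Rotation as Ro
def pose(o):
    T=np.eye(4);T[:3,:3]=Ro.from_euler('xyz',o['orientation'],degrees=True).as_matrix();T[:3,3]=o['tool_pos'];return T
def rel(o,X): return (np.array(X)-o['tool_pos'])@pose(o)[:3,:3]
E
python3 - <<'E'
from h import *;from plant import ctrl, vision
o=ctrl.get_obs();print(rel(o,[.44,.35,.30]),rel(o,[.45,-.03,.30]))
E
```

```text
[ 0.32945824  0.21905927 -0.04889063] [ 0.44150165  0.58230297 -0.04835051]
```

>>> {"method": "move_tool", "body": {"steps": {"segments":[[0.05,0.03,-0.01,0,0.088],[0.1,0.06,-0.02,-5,0.088],[0.15,0.1,-0.03,-10,0.088],[0.2,0.13,-0.04,-15,0.088],[0.25,0.16,-0.05,-20,0.088],[0.29,0.19,-0.05,-25,0.088],[0.33,0.22,-0.05,-28.5,0.088],[0.33,0.22,-0.05,-28.5,0.088]]}}}

```text
clock: 1.1
tool_pos: [0.4417, 0.3466, 0.3014]
orientation: [180.0, 0.0, 12.7]
force: [0.5, 0.4, 0.2]
opening: 0.0878
gripper_force: 0.0
```

```bash
python3 -c "
from h import *;from plant import ctrl, vision
o=ctrl.get_obs();print(o['joint_pos'],rel(o,[.45,-.03,.30]))"
```

```text
[ 5.80971225e+01  8.21185269e+00 -9.33776340e+00  9.78989976e-04
 -7.24887754e+01  4.45976000e+01] [-0.07469186  0.36924728  0.00161846]
```

>>> {"method": "move_tool", "body": {"steps": {"segments":[[-0.01,0.05,0,0,0.088],[-0.02,0.1,0,0,0.088],[-0.03,0.15,0,0,0.088],[-0.04,0.2,0,0,0.088],[-0.05,0.25,0,0,0.088],[-0.06,0.3,0,0,0.088],[-0.075,0.35,0,0,0.088],[-0.075,0.37,0,0,0.088]]}}}

```text
clock: 2.1
tool_pos: [0.449, -0.0297, 0.3016]
orientation: [-180.0, -0.0, 12.8]
force: [1.2, -0.3, 0.6]
opening: 0.0874
gripper_force: 0.0
```

```bash
python3 - <<'E'
from h import *;from plant import ctrl, vision
o=ctrl.get_obs();print(o['joint_pos'],o['clock'])
s=vision.snapshot('wrist');pickle.dump((o,s),open('w1.pkl','wb'));print(s['T_tool_cam'],s['fovy'])
cv2.imwrite('pics/w1.png',s['frame'][:,:,::-1])
E
```

```text
[ 2.14299578e+01 -3.17946205e+00 -2.13769749e+01 -1.17764272e-02
 -7.17919342e+01  8.13397263e+01] 2.1
[[ 8.87577427e-04 -9.65110713e-01 -2.61840646e-01  7.06052096e-02]
 [ 9.99999255e-01  6.37142102e-04  1.04133602e-03  7.61113202e-04]
 [-8.38174851e-04 -2.61841375e-01  9.65110559e-01 -1.34457865e-01]
 [ 0.00000000e+00  0.00000000e+00  0.00000000e+00  1.00000000e+00]] 60.705037325958045
```

View pics/w1.png

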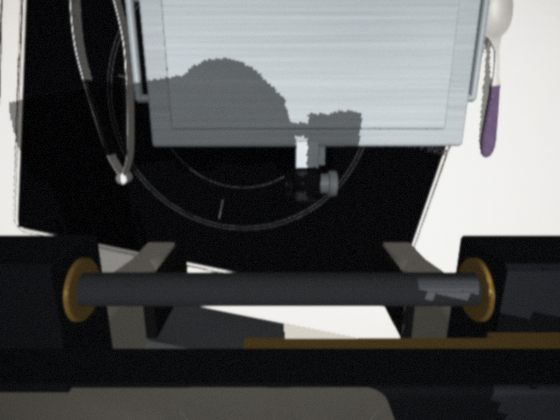

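The wrist view shows the lid's front edge at row ≈146. The grip block is at about (312,184), with the steel button disc at (331,184) on its right and the dark cheek at (289,184) on its left. The spoon and tongs are clear of it.

```bash
python3 - <<'E'
from h import *
np.set_printoptions(precision=4,suppress=True)
o,s=pickle.load(open('w1.pkl','rb'));P=cloud(s,pose(o)@s['T_tool_cam'])
Z=P[:,:,2]
reg=np.zeros(Z.shape,bool);reg[150:215,270:355]=1
g=reg&(Z>.06)&(Z<.13);G=P[g]
# lid edge: front edge fit and side edges
t=np.zeros_like(reg);t[0:160,130:475]=1;t&=(Z>.095)&(Z<.115)
E=[]
for c in range(160,460,5):
    r=np.where(t[:,c])[0]
    if 285<c<350: continue
    E.append(P[r.max(),c])
E=np.array(E);vx,vy,x0,y0=cv2.fitLine(E[:,:2].astype(np.float32),cv2.DIST_HUBER,0,.001,.001).ravel()
yaw=np.degrees(np.arctan2(-vx*np.sign(vy),abs(vy)));print('yaw',yaw,'lidz',np.median(P[t][:,2]))
R=Ro.from_euler('z',yaw,degrees=True).as_matrix()
B=lambda X:(X-np.array([x0,y0,0]))@R
L=B(P[t]);
for r in (60,100,130):
    w=np.where(t[r])[0];print('lid y ends',r,w.min(),w.max(),B(P[r,w.max()]),B(P[r,w.min()]))
Gb=B(G);print('grip n',len(G));
f=Gb[:,0]<-.018
print('front part',Gb[f].min(0),Gb[f].max(0),'px',np.argwhere(g)[f].min(0),np.argwhere(g)[f].max(0))
for c in range(280,346,4):
    w=[r for r in range(165,205) if g[r,c]]
    if w: q=B(P[w,c]);print(c,len(w),q.min(0),q.max(0),np.median(s['frame'][w,c],0))
pickle.dump((R,x0,y0),open('fr.pkl','wb'))
# scene camera ray check
s2=pickle.load(open('scene.pkl','rb'));Q=cloud(s2);C=s2['frame'].max(2)
m=np.zeros(C.shape,bool);m[205:240,320:345]=1;m&=(C<75)&(Q[:,:,2]>.07)&(Q[:,:,2]<.125)
q=B(Q[m]);print('scene dark',len(q),q.min(0),q.max(0),np.median(q,0))
E
```

```text
yaw 12.778435 lidz 0.1056216488627652
lid y ends 60 145 472 [ 0.0747 -0.1185  0.1002] [0.0743 0.1671 0.1016]
lid y ends 100 148 467 [ 0.0411 -0.1177  0.1022] [0.0409 0.1678 0.1011]
lid y ends 130 151 463 [ 0.0147 -0.1178  0.102 ] [0.0145 0.1675 0.1013]
grip n 2084
front part [-0.0525 -0.0046  0.0841] [-0.018   0.0453  0.1106] px [163 284] [202 337]
284 13 [-0.0435  0.0453  0.0851] [-0.032   0.0453  0.0888] [11. 11. 13.]
288 26 [-0.0477  0.0416  0.0961] [-0.0242  0.0419  0.1081] [13.5 12.5 13. ]
292 25 [-0.0482  0.0377  0.0971] [-0.025   0.0382  0.1088] [11. 10. 12.]
296 37 [-0.051   0.0341  0.1014] [-0.0174  0.0346  0.1084] [18. 18. 22.]
300 38 [-0.0521  0.0303  0.1029] [-0.0173  0.031   0.11  ] [26.5 25.  27.5]
304 38 [-0.0519  0.0265  0.1028] [-0.0172  0.0273  0.11  ] [27.  25.5 26.5]
308 38 [-0.0522  0.0227  0.1026] [-0.0174  0.0235  0.1098] [15.  15.5 16. ]
312 38 [-0.052  0.019  0.103] [-0.0173  0.0199  0.1106] [14.5 14.  15. ]
316 36 [-0.0507  0.0153  0.1031] [-0.0172  0.0161  0.1092] [14.5 15.  16.5]
320 23 [-0.0448  0.0099  0.0853] [-0.0201  0.0121  0.1066] [50. 51. 52.]
324 21 [-0.0445  0.0059  0.0847] [-0.0202  0.008   0.1058] [86. 91. 93.]
328 25 [-0.0483  0.0028  0.0961] [-0.0251  0.0042  0.1057] [79. 83. 85.]
332 26 [-0.0481 -0.001   0.0974] [-0.024   0.0009  0.1087] [88.5 92.5 94.5]
336 23 [-0.0449 -0.004   0.0989] [-0.0247 -0.0028  0.1088] [85. 88. 91.]
scene dark 95 [-0.0561  0.0002  0.081 ] [-0.0222  0.0565  0.1102] [-0.0425  0.0371  0.1012]
```

```bash
python3 - <<'E'
from h import *;from plant import ctrl, vision
R,x0,y0=pickle.load(open('fr.pkl','rb'));o=ctrl.get_obs()
X=R@[-.0347,.0245,.101]+[x0,y0,0];print(X,rel(o,X),o['orientation'])
E
```

```text
[ 0.45668403 -0.05603717  0.101     ] [0.00126062 0.02653168 0.20051034] [1.79981082e+02 1.32949941e-02 1.27851020e+01]
```

>>> {"method": "move_tool", "body": {"steps": {"segments":[[0.001,0.0265,0.03,0,0.088],[0.001,0.0265,0.08,0,0.088],[0.001,0.0265,0.12,0,0.088],[0.001,0.0265,0.15,0,0.088],[0.001,0.0265,0.175,0,0.088],[0.001,0.0265,0.19,0,0.088],[0.001,0.0265,0.2,0,0.088],[0.001,0.0265,0.2,0,0.088]]}}}

```text
clock: 3.15
tool_pos: [0.4563, -0.0534, 0.1011]
orientation: [180.0, 0.1, 12.9]
force: [-0.4, -0.2, -0.0]
opening: 0.0876
gripper_force: 0.0
```

```bash
python3 - <<'E'
from h import *;from plant import ctrl, vision
o=ctrl.get_obs()
s=vision.snapshot('wrist');pickle.dump((o,s),open('w2.pkl','wb'))
cv2.imwrite('pics/w2.png',s['frame'][:,:,::-1])
R,x0,y0=pickle.load(open('fr.pkl','rb'));print(rel(o,R@[-.0347,.0245,.101]+[x0,y0,0]))
E
```

```text
[-2.23471193e-04  2.60295659e-03  6.50227561e-05]
```

View pics/w2.png

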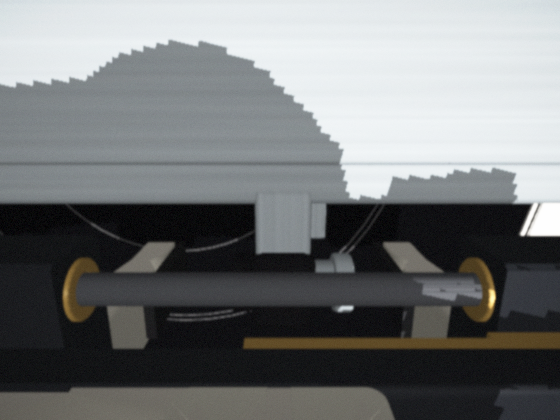

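The wrist view shows the grip between the open fingers: the button disc is at (345,282), the left finger at (130,300) and the right finger at (430,300). The pose is good, so I close.

>>> {"method": "move_tool", "body": {"steps": {"segments":[[0,0.002,0,0,0.06],[0,0.002,0,0,0.05],[0,0.002,0,0,0.035],[0,0.002,0,0,0.035],[0,0.002,0,0,0.035],[0,0.002,0,0,0.035],[0,0.002,0,0,0.035]]}}}

```text
clock: 4.08
tool_pos: [0.4568, -0.0547, 0.1017]
orientation: [-179.9, -0.0, 12.8]
force: [-3.5, 8.5, 4.8]
opening: 0.041
gripper_force: 30.0
```

```bash
python3 -c "
from h import *;from plant import ctrl, vision
o=ctrl.get_obs();R,x0,y0=pickle.load(open('fr.pkl','rb'));print(rel(o,R@[-.0347,.0245,.101]+[x0,y0,0]))"
```

```text
[-0.00039611  0.00129559  0.0006989 ]
```

Opening is 41 mm at 30 N, so the catch is fully in. Next I lift along the arc.

>>> {"method": "move_tool", "body": {"steps": {"segments":[[0,0.002,-0.004,0,0.035],[0.0003,0.002,-0.011,0,0.035],[0.001,0.002,-0.023,0,0.035],[0.003,0.002,-0.034,0,0.035],[0.005,0.002,-0.045,0,0.035],[0.0075,0.002,-0.056,0,0.035],[0.0105,0.002,-0.067,0,0.035],[0.0145,0.002,-0.078,0,0.035]]}}}

```text
clock: 5.08
tool_pos: [0.4707, -0.0517, 0.1785]
orientation: [-179.7, 0.0, 12.8]
force: [-2.0, 17.9, -5.2]
opening: 0.0408
gripper_force: 30.0
```

```bash
python3 - <<'E'
from h import *;from plant import ctrl, vision
s=vision.snapshot('scene');cv2.imwrite('pics/s3.png',cv2.resize(s['frame'][120:320,180:440,::-1],(520,400)))
E
```

```text
(no output)
```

View pics/s3.png

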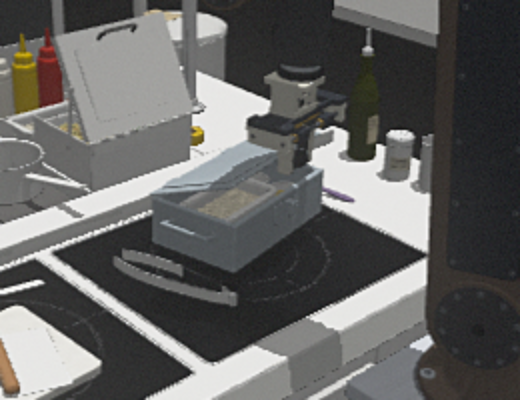

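The scene crop shows the lid lifted about 20° with the gripper holding the grip at (290,150). The sideways force is a bit high, so I ease it off and carry on.

>>> {"method": "move_tool", "body": {"steps": {"segments":[[0.004,-0.001,-0.01,0,0.035],[0.009,-0.002,-0.0205,0,0.035],[0.0145,-0.003,-0.0305,0,0.035],[0.0205,-0.003,-0.04,0,0.035],[0.027,-0.003,-0.0495,0,0.035],[0.034,-0.003,-0.0585,0,0.035],[0.041,-0.003,-0.067,0,0.035],[0.049,-0.003,-0.0755,0,0.035]]}}}

```text
clock: 6.12
tool_pos: [0.519, -0.0403, 0.2554]
orientation: [-180.0, 0.0, 12.9]
force: [-0.7, 4.9, -7.3]
opening: 0.0404
gripper_force: 30.0
```

>>> {"method": "move_tool", "body": {"steps": {"segments":[[0.008,0,-0.008,0,0.035],[0.017,0,-0.015,0,0.035],[0.026,0,-0.022,0,0.035],[0.035,0,-0.0285,0,0.035],[0.0415,0,-0.0325,0,0.035],[0.045,0,-0.0345,0,0.035],[0.045,0,-0.0345,0,0.035],[0.045,0,-0.0345,0,0.035]]}}}

```text
clock: 7.12
tool_pos: [0.5627, -0.0303, 0.2898]
orientation: [-180.0, 0.0, 12.9]
force: [-2.0, 5.4, -3.2]
opening: 0.04
gripper_force: 30.0
```

```bash
python3 - <<'E'
from h import *;from plant import ctrl, vision
np.set_printoptions(precision=4,suppress=True)
R,x0,y0=pickle.load(open('fr.pkl','rb'));o=ctrl.get_obs()
H=R@[-.0347+.217,.0245,.094]+[x0,y0,0]
g=(o['tool_pos']+[0,0,-.006]-H)@R;print('tcp-based angle',np.degrees(np.arctan2(g[2],-g[0])),np.hypot(g[0],g[2]))
for n in('side','scene'):
    s=vision.snapshot(n);P=(cloud(s)-H)@R;pickle.dump(s,open(n+'1.pkl','wb'))
    m=(P[...,2]>.03)&(P[...,2]<.2)&(P[...,0]>-.2)&(P[...,0]<.03)&((P[...,1]>.07)&(P[...,1]<.14)|(P[...,1]<-.095)&(P[...,1]>-.14))
    q=P[m];vx,vz,a,b=cv2.fitLine(q[:,[0,2]].astype(np.float32),cv2.DIST_HUBER,0,.001,.001).ravel()
    print(n,len(q),'lid angle',np.degrees(np.arctan(-vz/vx)))
    cv2.imwrite(f'pics/{n}4.png',s['frame'][:,:,::-1])
a,b=[cv2.imread(f'pics/{n}4.png') for n in('side','scene')]
cv2.imwrite('pics/f.png',np.hstack([cv2.resize(a[130:320,200:400],(400,380)),cv2.resize(b[130:280,230:380],(380,380))]))
E
```

```text
tcp-based angle 60.375703863513536 0.21835802139355373
side 419 lid angle 59.718212
scene 399 lid angle 59.84069
```

View pics/f.png

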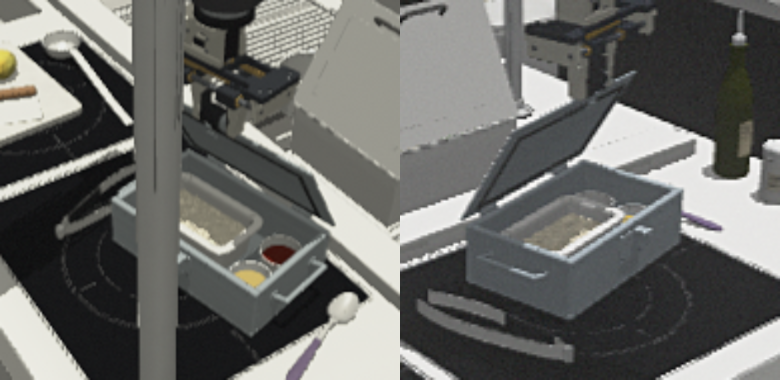

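Both views show the lid open at about 60° (59.7° and 59.8° by fit) with the gripper holding the grip behind the raised edge, and the bystanders still in place. I let it settle briefly and hand in.

>>> {"method": "move_tool", "body": {"steps": {"segments":[[0,0,0,0,0.035],[0,0,0,0,0.035],[0,0,0,0,0.035],[0,0,0,0,0.035]]}}}

```text
clock: 7.72
tool_pos: [0.5627, -0.0303, 0.2898]
orientation: [-180.0, 0.0, 12.9]
force: [-2.3, 4.8, -3.4]
opening: 0.0408
gripper_force: 30.0
```

```bash
python3 -c "
from plant import ctrl, vision
print(ctrl.close_job())"
```

```text
the job is handed in; nothing more can be done
None
```

The catch was squeezed fully in and the lid lifted smoothly to about 60° (59.7–59.8° measured in two camera views); I handed the job in at 7.7 s with the gripper still holding it at 30 N and no bystander visibly moved, though the hand-in returned no verdict.

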